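# Free the jammed ball feed

### The job

The orange valve balls have jammed two abreast under the clear hood at the throat of the blue feed chute. First slide the yellow gate at the chute's lower end fully shut, so that nothing runs out onto the bench; then reach in under the hood from the lane with a slanted tool and gently nudge a blocking ball back up the slope until the jam breaks, as often as it takes for all four balls to roll down and come to rest in the lane behind the shut gate. Let no ball fall onto the bench and leave the other things on the bench where they are.

Things in the scene. Friction and masses are not known exactly. Their poses are not given: they have to be found in the camera images.
- chute: Fixed blue-walled ball chute: hopper, throat, lane. Origin on the bench under the jam line; x level downhill, y across, z up. Its floor falls 7 deg towards +x; floor top at z=60 mm at x=0, 27 mm at the lane's end. Below, s = mm along the floor from x=0, downhill +. Hopper: s=-145 to -2, 154 mm wide inside, walls 72 mm high. Front balls start at s=0, y=+-30, the other two 57 mm behind, y=+-47.
- throat (a point): Throat's middle on the floor, s=25 mm. Throat 94 mm wide, lips at y=+-47; from there the hopper's funnel walls (45 mm high, the hood above clear of them) run back outward, 42 degrees off square to the flow. The two front balls wedge each other against them. Pushing one back uphill 15 to 25 mm lets the other slip past when the finger is drawn back; the rest follow or jam again. Polished surfaces, friction 0.2 to 0.3.
- hood_edge (a point): Midpoint of the free lower edge of the rigid clear hood, at s=36 mm; underside 72 mm above the floor (square to it), sheet 3 mm thick, parallel to the floor, covering the whole hopper and overhanging the throat, so the balls cannot be reached from straight above. Shut fingers slanted 35 to 50 degrees, tips down and uphill, fit in under it from the lane.
- lane (a point): Point on the lane's floor on its midline, s=150 mm. The lane is open on top, straight, 94 mm wide inside, from the throat (s=25 mm) to the gate (s=272 mm), same 7 degree fall; its side walls are 6 mm thick and stand 32 mm above the floor. Empty at first; it holds all four balls.
- gate (a joint): Opening of the yellow sliding gate across the lane's lower end, m: 0 = fully shut (its stop), 0.095 = fully open. It slides level towards the chute's -y as it opens, with about 2 N of friction, and stays where it is left. Plate 106 mm wide, 38 mm high, 10 mm thick.
- gate_knob (a point): Centre of the gate's upright black round knob, 20 mm diameter, 45 mm tall, standing on the yellow plate (this point is half-way up the knob, 22 mm above the plate's top edge, 84 mm above the bench). Moves with the gate; at chute x=279 mm, and y = 30 mm - opening.
- ball1_center (a point): Plain orange plastic ball, 60 mm diameter, about 0.2 kg (not the same for all); the point is its centre.
- ball2_center (a point): Plain orange plastic ball, 60 mm diameter, about 0.2 kg (not the same for all); the point is its centre.
- ball3_center (a point): Plain orange plastic ball, 60 mm diameter, about 0.2 kg (not the same for all); the point is its centre.
- ball4_center (a point): Plain orange plastic ball, 60 mm diameter, about 0.2 kg (not the same for all); the point is its centre.
- roller: Bystander: spare white conveyor roller standing on end, 45 mm diameter, 146 mm high; origin at its foot. Leave alone.
- grease_can: Bystander: green can, 64 mm diameter, 100 mm high; origin at its foot. Leave alone.
- parts_bin: Bystander: open yellow bin 130 x 170 x 70 mm; origin under its centre. Leave alone.
- wrench: Bystander: steel wrench lying flat. Leave alone.

How it is judged:
By the outcome, as a careful person would: the job done as asked, in the order asked, and still so for the second after the job is handed in, with the robot touching nothing.
It also fails if it takes over 58 s, if anything falls off the work surface, if the arm or the gripper's body presses on something with over 40 N, if the wrist force passes 120 N, or if a joint passes its speed limit or range.

### The arm

A 7-joint arm with a two-finger parallel gripper is mounted at the origin on the work surface. World frame = base frame: x ahead of the robot, y to its left, z up, the work surface at z = 0. Lengths are in m, angles in rad, forces in N, time in s.
With the tool pointing down it reaches from about 0.425 to 0.875 m from the base axis. Payload 4.7 kg.
Tool frame: the origin (TCP) lies at the very end of the fingers, on their centre line; the grasp point (between the pads) lies 19 mm behind it (manip.tcp_to_grasp is the distance from the TCP to the grasp point, in m); x points along the fingers, y is the direction in which the jaws open and shut, and the axes are right-handed (so a half turn about x gives the same grasp; the last joint's range is limited). The gripper opens to 87 mm and grips with 3 to 60 N. Pads are 19 mm wide; open, the fingers measure 117 mm over their backs; the gripper's body (75 mm by 190 mm) begins 51 mm behind the grasp point.
Start: joints at [1.342, 0.321, -0.07, 1.45, 0.023, 1.371, -0.057], TCP at [0.156, -0.631, 0.223] pointing down, gripper open.
Joint ranges: [-2.86, 2.86], [-0.3, 2.09], [-1.38, 1.24], [0.06, 2.45], [-1.56, 4.7], [0.09, 2.05], [-2.69, 2.69]. Speed limits (rad/s): [2.57, 2.57, 3.14, 3.14, 3.14, 3.14, 3.14].

### API

Orientations are given as a 3x3 rotation matrix whose columns are the frame's x, y, z axes.
In Python, from station import manip gives the robot as it stands. The module is installed in compiled form; this text tells all that it offers. Calls block until the motion is done:
- manip.move_pose(position, orientation): joint-space move of the TCP to a pose.
- manip.movel(position, orientation=None, max_speed=0.15, max_force=None): straight line of the TCP; orientation=None keeps the orientation; max_speed is the mean speed in m/s. With max_force (N) it stops when the force on the tool has changed by that much, and returns True; else False.
- manip.movej(angles): joint-space move.
- manip.move_gripper(opening, strength=None): finger opening in m; strength is the grip in N (None keeps the last); returns when the fingers have stopped.
- manip.wait(seconds).
- manip.solve_ik(position, orientation): joint angles nearest the present ones, or None.
- manip.read_camera(name): name is "side" or "top" or "wrist"; returns a dict with "pixels" (384x512x3 uint8, red, green, blue), "z_map" (384x512 float32, m along the optical axis (not along the pixel's ray), 0 where there is no reading), "fx", "fy", "cx", "cy" (pixels), "k1" (the pictures are not rectified: a ray, as slopes to the right and down, at radius r is drawn at 1 + k1 r^2 times it, then the intrinsics apply), "pose" (4x4, takes a point from camera to world coordinates). Camera axes: x right, y down, z forward; pixel columns grow to the right and rows downward; lengths in m; the calibration is good to about 2 mm. A picture is of the moment at which its call begins.
A pose or a line that the arm cannot do raises manip.MotionError and nothing moves.
- manip.close_job(): hands the job in, once; it reports no verdict.
Trained networks look in a picture, given as the dict that the camera call returned (one of the last four; its "shot" number tells which), for a name from the list of things; names that differ only in an ending like _2 or _b are one class to them, and where a whole thing is asked for, a point or a joint stands for the part that bears it (a point fixed in the world has none). Each returns a list of dicts, best first, with "confidence" (0 to 1); they miss things now and then, are a little off and sometimes report something else, mostly with a low value. They report only what shows in the picture. A call takes as long as a camera call.
- manip.find_in(picture, name): "position" ([column, row] in pixels, amid what is visible of it).
- manip.trace(picture, name): "mask" (384x512 bool, what is visible of it) and "position" ([column, row] in pixels, amid what is visible of it).
Readings, each from a call of its own:
- manip.current_time(): time.
- manip.current_joint_positions(): joint angles.
- manip.current_joint_vel(): joint speeds.
- manip.current_effort(): joint torques, N m.
- manip.current_eef_pos(): TCP position.
- manip.current_orientation(): TCP orientation.
- manip.current_wrist_force(): force on the tool from outside, world axes, zero at the start.
- manip.current_wrist_torque(): the same for the moment, N m.
- manip.current_opening(): finger opening in m.
Only numpy, scipy, OpenCV 4.12 (cv2) and the standard library are available. Lean on these libraries where they do the work, as an engineer would, in place of code of your own. Each camera call takes 0.05 s, during which the arm holds its last target.

## Working session

There is one attempt and no reset: what is moved stays moved. The work goes in short steps, each a Python script; the robot and the scene stay as the last script left them, time stands still between calls to the robot, and variables do not carry over. Pictures are saved under pics/ and viewed, and the job is handed in when it is done.

```bash
mkdir -p pics; cat > h.py <<'E'
import numpy as np, cv2
from station import manip
def px2w(c,u,v,z):
    x=(u-c["cx"])/c["fx"]; y=(v-c["cy"])/c["fy"]
    K=np.array([[c["fx"],0,c["cx"]],[0,c["fy"],c["cy"]],[0,0,1.]])
    p=cv2.undistortPoints(np.array([[[u,v]]],float),K,np.array([c["k1"],0,0,0,0.]))[0,0]
    return (c["pose"]@np.array([p[0]*z,p[1]*z,z,1]))[:3]
def w2px(c,P):
    q=np.linalg.inv(c["pose"])@np.append(P,1); x,y=q[:2]/q[2]; s=1+c["k1"]*(x*x+y*y)
    return np.array([c["fx"]*x*s+c["cx"],c["fy"]*y*s+c["cy"]])
def plane(c,u,v,h):
    a=px2w(c,u,v,0.1);b=px2w(c,u,v,1.0); t=(h-a[2])/(b[2]-a[2]); return a+t*(b-a)
def save(c,n): cv2.imwrite("pics/"+n+".png",c["pixels"][:,:,::-1])
E
python3 - <<'E'
from h import *
for n in ["side","top","wrist"]:
    c=manip.read_camera(n); save(c,n+"0"); print(n,c["pose"].round(3).tolist(),c["fx"],c["k1"])
    for t in ["chute","gate","gate_knob","ball1_center","roller","grease_can","parts_bin","wrench"]:
        for d in manip.find_in(c,t)[:4]:
            u,v=d["position"]; z=c["z_map"][int(v),int(u)]
            print(n,t,round(d["confidence"],2),np.round(d["position"]),px2w(c,u,v,z).round(3) if z>0 else None)
print(manip.current_time(),manip.tcp_to_grasp)
E
```

```text
side [[0.923, -0.219, 0.315, 0.273], [-0.384, -0.501, 0.776, -0.832], [-0.012, -0.837, -0.547, 0.673], [0.0, 0.0, 0.0, 1.0]] 379.67045214445903 -0.08453321878485179
side chute 0.62 [254. 220.] [ 0.566 -0.079  0.046]
side gate 0.82 [267. 265.] [ 0.523 -0.264  0.062]
side gate 0.57 [356. 281.] [ 0.72  -0.34  -0.001]
side gate_knob 0.92 [267. 269.] [ 0.525 -0.261  0.045]
side gate_knob 0.7 [240. 191.] [ 0.555 -0.008  0.099]
side ball1_center 0.5 [240. 187.] [ 0.556 -0.006  0.109]
side roller 0.93 [280. 152.] [0.76  0.173 0.09 ]
side grease_can 0.97 [270. 340.] [ 0.439 -0.469  0.098]
side parts_bin 0.81 [197. 144.] [ 0.564  0.525 -0.001]
side parts_bin 0.71 [268. 268.] [ 0.528 -0.262  0.048]
side parts_bin 0.33 [256. 220.] [ 0.57  -0.085  0.046]
side wrench 0.98 [352. 277.] [ 0.717 -0.329  0.004]
top [[0.006, -0.992, 0.129, 0.388], [-1.0, -0.008, -0.011, 0.033], [0.011, -0.129, -0.992, 1.837], [0.0, 0.0, 0.0, 1.0]] 483.6518661389388 -0.005347304477698155
top chute 0.78 [263. 195.] [ 0.595 -0.026  0.045]
top gate 0.71 [325. 216.] [ 0.517 -0.253  0.059]
top gate_knob 0.69 [324. 214.] [ 0.522 -0.251  0.053]
top ball1_center 0.6 [268. 197.] [ 0.587 -0.043  0.051]
top roller 0.48 [207. 144.] [0.765 0.18  0.136]
top grease_can 0.75 [374. 236.] [ 0.441 -0.42   0.101]
top parts_bin 0.92 [135. 204.] [0.559 0.457 0.012]
top wrench 0.58 [342. 166.] [ 0.713 -0.328  0.011]
wrist [[0.24, -0.942, -0.234, 0.219], [-0.971, -0.233, -0.057, -0.615], [-0.001, 0.24, -0.971, 0.385], [0.0, 0.0, 0.0, 1.0]] 336.7170681587194 -0.04610445287568502
1.35 0.0187
```

```bash
python3 - <<'E'
import cv2
a=cv2.imread("pics/side0.png")[80:400,130:420]; cv2.imwrite("pics/side0c.png",cv2.resize(a,None,fx=1.85,fy=1.85,interpolation=2)[:600])
a=cv2.imread("pics/top0.png")[110:290,180:400]; cv2.imwrite("pics/top0c.png",cv2.resize(a,None,fx=3.3,fy=3.3,interpolation=2))
E
```

```text
(no output)
```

View pics/side0.png

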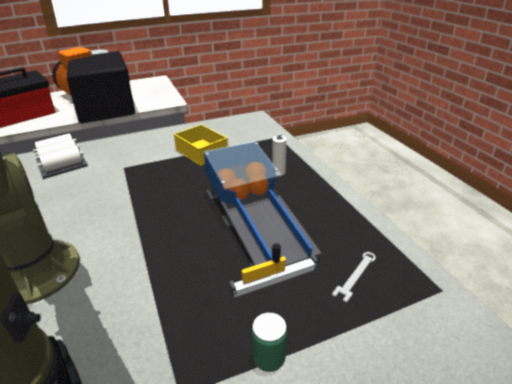

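```bash
sleep 0.1
```

```text
(no output)
```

View pics/top0c.png

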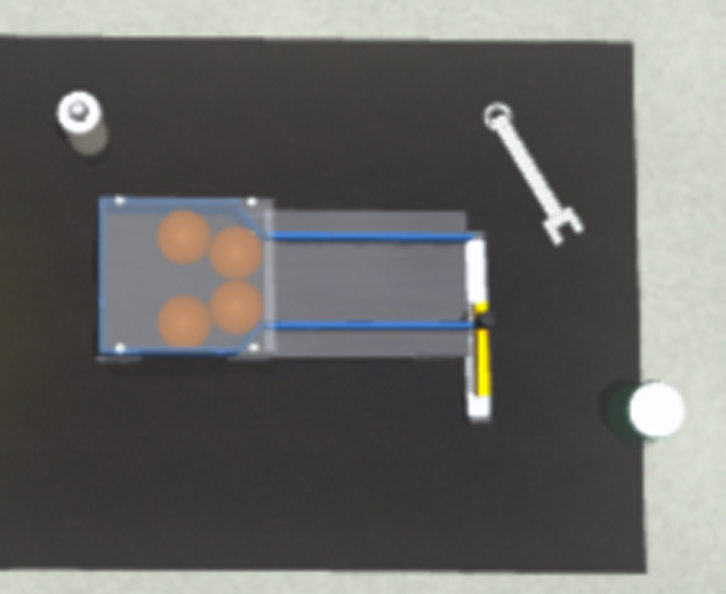

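View pics/side0c.png

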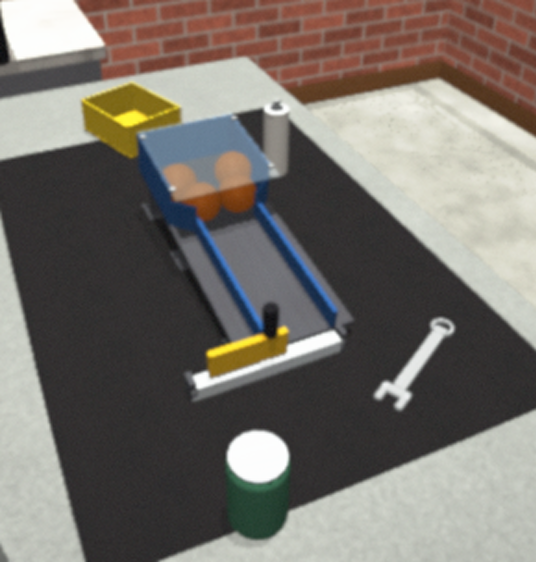

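The views show the chute running downhill towards world -y. The knob is near (324,214) in the top view, the four balls sit under the hood, and the gate stands about half open towards world -x. Next I'll fit the chute pose.

```bash
cat >> h.py <<'E'
t7=np.radians(7)
def ch(x,y,z): return np.array([x,y,z])
def sl(s,y,n): # point n above floor (square), chute frame
    return np.array([s*np.cos(t7)+n*np.sin(t7), y, 0.060-s*np.sin(t7)+n*np.cos(t7)])
def R3(a): c,s=np.cos(a),np.sin(a); return np.array([[c,-s,0],[s,c,0],[0,0,1.]])
def toW(p,P): return R3(p[2])@P+np.array([p[0],p[1],0])
E
python3 - <<'E'
from h import *
from scipy.optimize import least_squares
for n in ["side","top"]:
    c=manip.read_camera(n)
    np.save("pics/"+n+"_c.npy",c,allow_pickle=True)
    hsv=cv2.cvtColor(c["pixels"],cv2.COLOR_RGB2HSV)
    m=((hsv[...,0]>100)&(hsv[...,0]<118)&(hsv[...,1]>140)).astype(np.uint8)
    big=cv2.cvtColor(np.repeat((m*255)[...,None],3,2),cv2.COLOR_RGB2BGR)
    x0,y0=(180,110) if n=="top" else (180,130)
    cv2.imwrite("pics/m_%s.png"%n,cv2.resize(big[y0:y0+180,x0:x0+220],None,fx=3,fy=3,interpolation=0))
    for d in manip.trace(c,"ball1_center"): 
        print(n,d["confidence"],d["mask"].sum(),d["position"],cv2.minEnclosingCircle(np.argwhere(d["mask"])[:,::-1].astype(np.float32)))
    for d in manip.trace(c,"gate_knob"): print("knob",d["confidence"],d["mask"].sum(),d["position"])
    K=(c["pixels"].max(2)<25)
    # orange components
    o=((hsv[...,0]<16)&(hsv[...,1]>110)).astype(np.uint8)
    k,l,st,ce=cv2.connectedComponentsWithStats(o)
    for i in range(1,k):
        if 100<st[i,4]<6000: print("orange",st[i],ce[i].round(1))
    y=((hsv[...,0]>20)&(hsv[...,0]<32)&(hsv[...,1]>150)).astype(np.uint8)
    k,l,st,ce=cv2.connectedComponentsWithStats(y)
    for i in range(1,k):
        if 30<st[i,4]<6000: print("yellow",st[i],ce[i].round(1))
    if n=="top":
        for u in range(265,322,6):
            print(u,[v for v in range(160,225) if m[v,u]])
E
```

```text
side 0.46 197 [238.4, 191.4] ((239.5, 189.5), 9.617792129516602)
knob 0.62 783 [266.8, 269.1]
orange [  14    0  281   40 2473] [123.3  18.4]
orange [358   1  20   8 131] [367.8   4.7]
orange [380   1  21  10 137] [390.3   5.3]
orange [414   0  20   7 105] [424.5   2.2]
orange [436   0  22  12 179] [446.5   5.4]
orange [475   0  29   8 165] [490.8   2.6]
orange [310   3  23   9 162] [320.7   7.1]
orange [335   2  21   8 136] [344.8   5.7]
orange [284   5  24   9 173] [295.4   8.5]
orange [402   5  19  10 133] [411.3   9.5]
orange [460   5  26  12 211] [472.4  10.3]
orange [  0   6  12  11 116] [ 5.2 11.2]
orange [422   9  22  11 161] [432.4  13.9]
orange [346  11  21   8 139] [355.6  14.8]
orange [368  10  23   9 143] [379.1  13.8]
orange [487  10  25  14 221] [499.6  15.9]
orange [322  13  22   8 146] [332.3  16.3]
orange [392  13  17  10 118] [400.1  17.5]
orange [297  14  23   9 159] [307.5  18.1]
orange [445  14  24  12 187] [456.6  19.1]
orange [  0  17  35  13 313] [16.5 22.9]
orange [270  16  24   9 178] [281.7  20. ]
orange [411  17  19  11 140] [420.  22.]
orange [242  18  2
[... 6411 characters left out ...]
 180] [490.3 160.8]
orange [463 154  24  18 168] [474.2 162.8]
orange [488 169  24  20 192] [499.9 177.6]
orange [228 179  40  21 445] [250.3 188.2]
yellow [ 175  126   52   40 1181] [198.1 142.6]
yellow [241 257  45  26 570] [262.2 269.6]
knob 0.67 127 [324.1, 213.7]
orange [ 471  134   41   72 2360] [493.9 168.5]
orange [488 248  24  26 526] [501.1 260. ]
yellow [ 107  178   57   48 1809] [135.3 201.9]
yellow [324 209   5  21  87] [326.  219.3]
265 [181, 182, 208, 209]
271 [181, 182, 208, 209]
277 [181, 182, 208, 209]
283 [181, 182, 208, 209]
289 [181, 182, 208, 209]
295 [181, 182, 208, 209]
301 [181, 182, 208, 209]
307 [181, 182, 208, 209]
313 [181, 182, 208, 209]
319 [181, 182, 208, 209]
```

View pics/m_top.png

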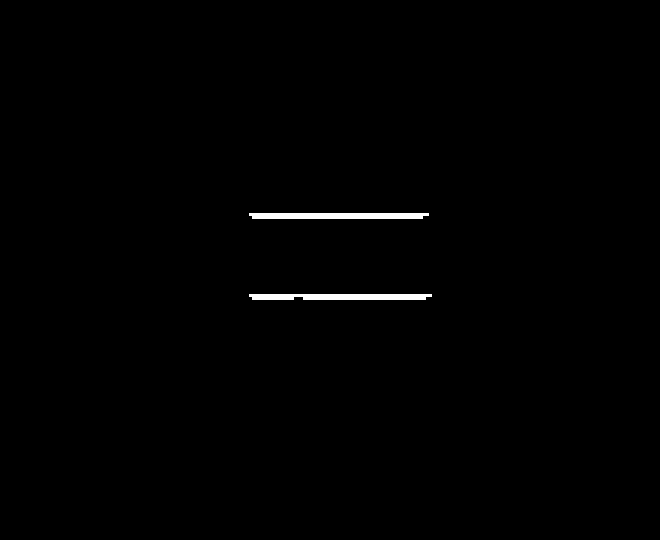

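```bash
python3 - <<'E'
from h import *
from scipy.optimize import least_squares
c=np.load("pics/top_c.npy",allow_pickle=True).item()
I=c["pixels"].astype(float); B=I[...,2]-I[...,0]
def cen(u,v0,v1):
    w=np.clip(B[v0:v1,u]-20,0,None); return (w*np.arange(v0,v1)).sum()/w.sum()
us=range(268,318,4)
W=[(u,cen(u,178,186),+.05) for u in us]+[(u,cen(u,205,213),-.05) for u in us]
print([round(w[1],2) for w in W])
balls=[((235.1,181.8),(-.057,.047)),((251.5,186.4),(0,.030)),((251.5,203.0),(0,-.030)),((235.8,207.3),(-.057,-.047))]
def res(p):
    r=[]
    for u,v,y in W:
        h=0.06-0.15*np.sin(t7)+.032
        # wall point on plane of wall tops: iterate
        for _ in range(3):
            P=plane(c,u,v,h); L=R3(p[2]).T@(P-np.array([p[0],p[1],0])); h=.06-L[0]*np.tan(t7)+.032/np.cos(t7)
        r.append((L[1]-y)/.002*.4)
    for q,(s,y) in balls:
        r+=list((w2px(c,toW(p,sl(s,y,.03)))-q)*1.)
    return r
f=least_squares(res,[.59,.02,-np.pi/2]); print(f.x,np.degrees(f.x[2]),np.round(f.fun,2))
np.save("chute.npy",f.x); p=f.x
k=[plane(c,324.1,213.7,.1)]; print("knob chute",R3(p[2]).T@(k[0]-np.array([p[0],p[1],0])))
print("throat,lane,end",toW(p,sl(.025,0,0)),toW(p,sl(.15,0,0)),toW(p,sl(.272,0,0)))
# yellow/black knob in side
s=np.load("pics/side_c.npy",allow_pickle=True).item()
im=s["pixels"][:,:,::-1].copy()
def dot(P,col): u=w2px(s,toW(p,P)); cv2.circle(im,tuple(int(x) for x in np.round(u)),1,col,-1)
for a in np.linspace(.03,.272,10):
    dot(sl(a,.05,.032),(0,255,0)); dot(sl(a,-.05,.032),(0,255,0))
for y in (-.047,0,.047): dot(sl(.036,y,.072),(0,0,255))
for q in np.linspace(.03-.09,.03,8): dot(np.array([.279,q,.084+.0225]),(255,0,255))
cv2.imwrite("pics/ov.png",cv2.resize(im[130:320,180:360],None,fx=3.1,fy=3.1))
E
```

```text
[np.float64(180.92), np.float64(180.93), np.float64(180.92), np.float64(181.03), np.float64(181.02), np.float64(181.04), np.float64(181.04), np.float64(181.1), np.float64(181.12), np.float64(181.2), np.float64(181.18), np.float64(181.3), np.float64(181.32), np.float64(208.07), np.float64(208.06), np.float64(208.01), np.float64(207.99), np.float64(208.0), np.float64(208.02), np.float64(208.01), np.float64(208.0), np.float64(208.0), np.float64(208.0), np.float64(208.0), np.float64(208.0), np.float64(208.01)]
[ 0.58993926  0.02360999 -1.54978412] -88.79608923621204 [ 0.01  0.02  0.04 -0.03 -0.01 -0.01  0.   -0.03 -0.03 -0.08 -0.05 -0.13
 -0.13  0.07  0.07  0.09  0.1   0.08  0.06  0.05  0.05  0.05  0.04  0.03
  0.02 -0.    0.43 -0.11 -0.34 -0.03 -0.1  -0.23  0.    0.18]
knob chute [ 0.26488172 -0.07417057  0.1       ]
throat,lane,end [ 0.59046061 -0.00119818  0.05695327] [ 0.59306737 -0.12523907  0.0417196 ] [ 0.59561156 -0.24630297  0.02685154]
```

View pics/ov.png

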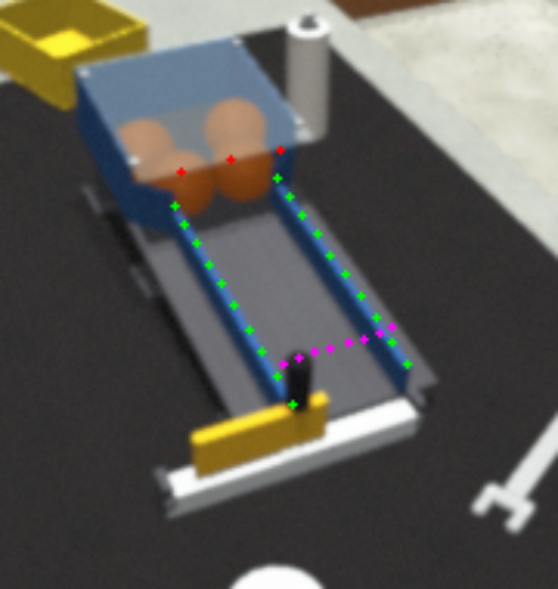

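The fit is consistent: the overlay follows the walls and hood edge, and the knob is at about chute y = -47 mm, so the gate is roughly 77 mm open. Next I'll push the knob shut with closed fingers.

```bash
cat >> h.py <<'E'
p=np.load("chute.npy")
def W(P): return toW(p,np.asarray(P,float))
def Rdown(sgn):
    x=np.array([0,0,-1.]); y=R3(p[2])@np.array([sgn,0,0]); return np.stack([x,y,np.cross(x,y)],1)
def Rslant(th,sgn): # th: angle from the floor, tips uphill
    a=th-t7; x=np.array([-np.cos(a),0,-np.sin(a)]); y=np.array([0,sgn,0.]); z=np.cross(x,y)
    return R3(p[2])@np.stack([x,y,z],1)
E
python3 - <<'E'
from h import *
print(manip.current_orientation().round(2))
for sg in (1,-1):
    print(sg,[None if q is None else np.round(q,2) for q in (manip.solve_ik(W([.279,-.085,.15]),Rdown(sg)),manip.solve_ik(W([.279,0.01,.073]),Rdown(sg)))])
for th in (40,45,50,55,60):
  for sg in (1,-1):
    R=Rslant(np.radians(th),sg)
    print(th,sg,[None if (q:=manip.solve_ik(W(sl(s,y,n)),R)) is None else np.round(q,2) for s,y,n in ((.1,.024,.11),(.015,.024,.025),(.015,-.024,.025))])
print(manip.current_time())
E
```

```text
[[-0.    0.24 -0.97]
 [-0.   -0.97 -0.24]
 [-1.    0.    0.  ]]
1 [array([ 0.79,  0.23, -0.43,  1.73,  0.1 ,  1.2 , -1.21]), array([ 0.7 ,  0.48, -0.44,  1.59,  0.22,  1.13, -1.34])]
-1 [array([ 0.99,  0.26, -0.66,  1.72,  0.17,  1.21,  1.88]), array([ 0.87,  0.53, -0.68,  1.58,  0.36,  1.16,  1.71])]
40 1 [array([ 0.99,  0.8 , -0.7 ,  1.39, -0.42,  1.52,  0.48]), array([ 0.93,  0.82, -0.72,  1.56, -0.44,  1.3 ,  0.52]), array([ 0.99,  0.76, -0.72,  1.68, -0.46,  1.29,  0.57])]
40 -1 [array([ 0.61,  0.68, -0.11,  1.41, -0.75,  1.65, -2.44]), array([ 0.57,  0.7 , -0.21,  1.57, -0.76,  1.43, -2.41]), array([ 0.61,  0.63, -0.2 ,  1.69, -0.76,  1.42, -2.35])]
45 1 [array([ 0.99,  0.76, -0.73,  1.41, -0.36,  1.49,  0.44]), array([ 0.91,  0.77, -0.72,  1.58, -0.4 ,  1.27,  0.48]), array([ 0.96,  0.69, -0.7 ,  1.7 , -0.44,  1.26,  0.54])]
45 -1 [array([ 0.61,  0.64, -0.14,  1.43, -0.69,  1.6 , -2.48]), array([ 0.56,  0.65, -0.23,  1.59, -0.7 ,  1.38, -2.46]), array([ 0.6 ,  0.58, -0.23,  1.71, -0.71,  1.37, -2.41])]
50 1 [array([ 0.99,  0.72, -0.75,  1.43, -0.3 ,  1.45,  0.41]), array([ 0.8
[... 312 characters left out ...]
 -0.76,  1.45, -0.25,  1.42,  0.37]), array([ 0.84,  0.66, -0.69,  1.61, -0.33,  1.21,  0.4 ]), array([ 0.89,  0.57, -0.67,  1.73, -0.38,  1.2 ,  0.47])]
55 -1 [array([ 0.59,  0.55, -0.18,  1.46, -0.56,  1.5 , -2.56]), array([ 0.54,  0.56, -0.27,  1.62, -0.57,  1.28, -2.57]), array([ 0.58,  0.49, -0.28,  1.74, -0.59,  1.26, -2.52])]
60 1 [array([ 0.96,  0.63, -0.76,  1.46, -0.2 ,  1.39,  0.33]), array([ 0.8 ,  0.61, -0.67,  1.63, -0.29,  1.18,  0.35]), array([ 0.85,  0.52, -0.67,  1.75, -0.34,  1.17,  0.41])]
60 -1 [array([ 0.58,  0.51, -0.21,  1.48, -0.49,  1.45, -2.61]), array([ 0.52,  0.52, -0.29,  1.64, -0.5 ,  1.23, -2.64]), array([ 0.57,  0.45, -0.3 ,  1.76, -0.52,  1.22, -2.59])]
1.65
```

```bash
python3 - <<'E'
from h import *
R=Rdown(1); T=manip.current_time
manip.move_gripper(0.0,20); print(T(),manip.current_opening())
manip.move_pose(W([.279,-.088,.17]),R); print(T())
manip.movel(W([.279,-.088,.074]),R,max_speed=.2,max_force=15); print(T(),manip.current_eef_pos())
r=manip.movel(W([.279,.03,.074]),R,max_speed=.07,max_force=14); e=manip.current_eef_pos()
print(T(),r,(R3(p[2]).T@(e-[p[0],p[1],0])).round(4),manip.current_wrist_force().round(1))
c=manip.read_camera("side"); save(c,"side1"); cv2.imwrite("pics/s1.png",cv2.resize(cv2.imread("pics/side1.png")[130:320,180:360],None,fx=3.1,fy=3.1))
E
```

```text
3.175 0.00016889796185401277
5.0417
5.675 [ 0.50831026 -0.2578157   0.07472004]
6.975 True [0.2793 0.0112 0.073 ] [-0.2  0.3  0.2]
```

View pics/s1.png

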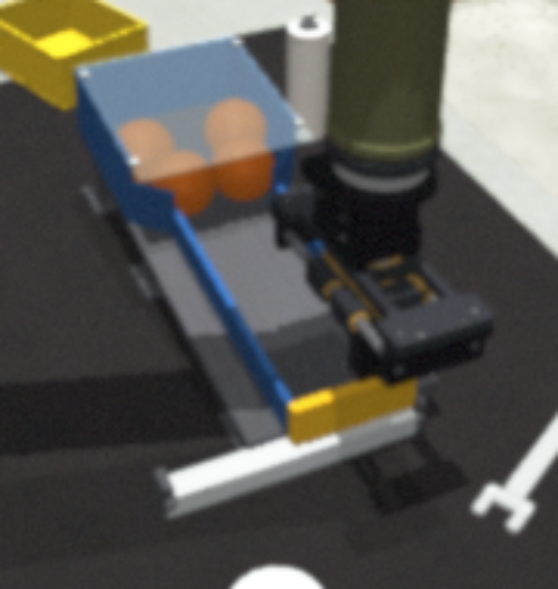

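The gate reached its stop: TCP y was 11.2 mm against 10.5 expected when shut, and the view shows the plate spanning the lane. Now the first nudge, on the +y ball.

```bash
cat >> h.py <<'E'
TH=np.radians(45); RS=Rslant(TH,1)
def fl(e):
    L=R3(p[2]).T@(e-np.array([p[0],p[1],0])); d=L-np.array([0,0,.06])
    return np.array([d[0]*np.cos(t7)-d[2]*np.sin(t7),L[1],d[0]*np.sin(t7)+d[2]*np.cos(t7)]).round(4)
OUT=np.array([np.cos(TH),0,np.sin(TH)])
def nudge(y,s0=.048,s1=.016,n=.025,hold=0.,v=.06,back=.11):
    a=np.array([s1,y,n]); st=np.array([s0,y,n])
    up=st+OUT*.10
    manip.movel(W(sl(*up)),RS,max_speed=.25)
    r0=manip.movel(W(sl(*st)),RS,max_speed=.2,max_force=15)
    r=manip.movel(W(sl(*a)),RS,max_speed=v,max_force=15)
    f=manip.current_wrist_force().round(1)
    if hold: manip.wait(hold)
    g=fl(manip.current_eef_pos())
    manip.movel(W(sl(*(g+OUT*back))),RS,max_speed=.25)
    print("nudge",r0,r,g,f,manip.current_time())
def look(n):
    for cam in ("side","top"):
        c=manip.read_camera(cam)
        (x0,y0,w,h)=(180,130,180,190) if cam=="side" else (200,150,150,95)
        k=(3.1 if cam=="side" else 5)
        cv2.imwrite("pics/%s_%s.png"%(n,cam),cv2.resize(c["pixels"][y0:y0+h,x0:x0+w,::-1],None,fx=k,fy=k,interpolation=2))
E
python3 - <<'E'
from h import *
R=Rdown(1)
manip.movel(W([.279,-.005,.074]),R,max_speed=.1)
manip.movel(W([.279,-.005,.16]),R,max_speed=.25)
look("a")
up=np.array([.048,.024,.025])+OUT*.10
manip.move_pose(W(sl(*up)),RS); print(manip.current_time())
nudge(.024)
look("b")
E
```

```text
9.45
nudge False False [0.0159 0.0239 0.0249] [ 2.5 -1.  -0.3] 11.625
```

View pics/a_side.png

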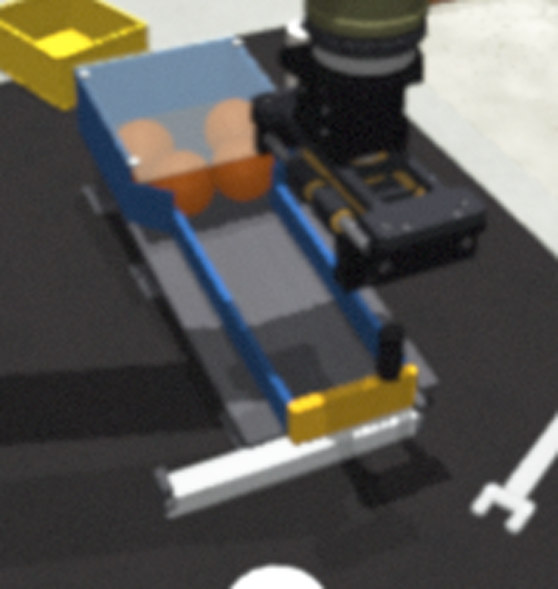

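View pics/b_side.png

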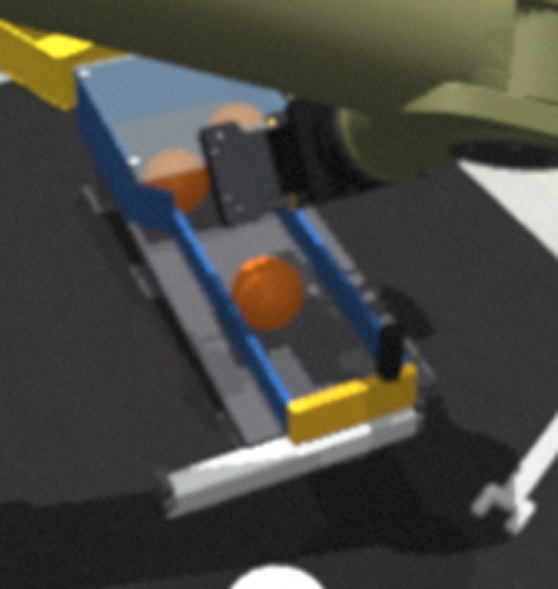

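View pics/b_top.png

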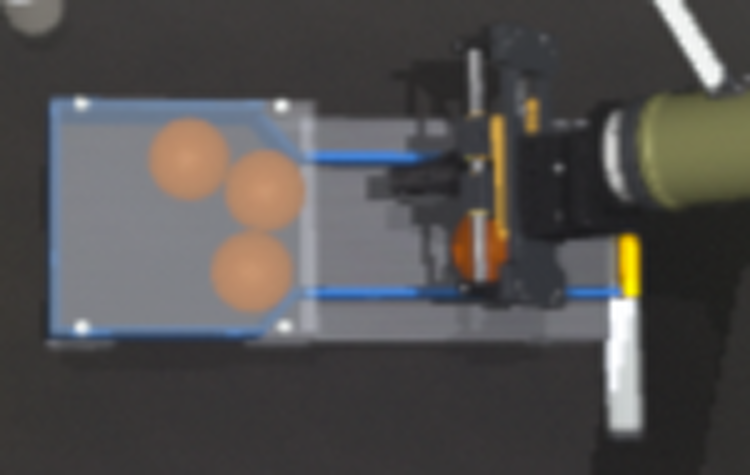

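The jam broke. One ball is rolling down the lane, and the gate is shut with its knob at (390,350). Three balls remain under the hood, so I'll check whether they have jammed again.

```bash
python3 - <<'E'
from h import *
manip.wait(.6); look("c"); print(manip.current_time())
E
```

```text
12.425
```

View pics/c_side.png

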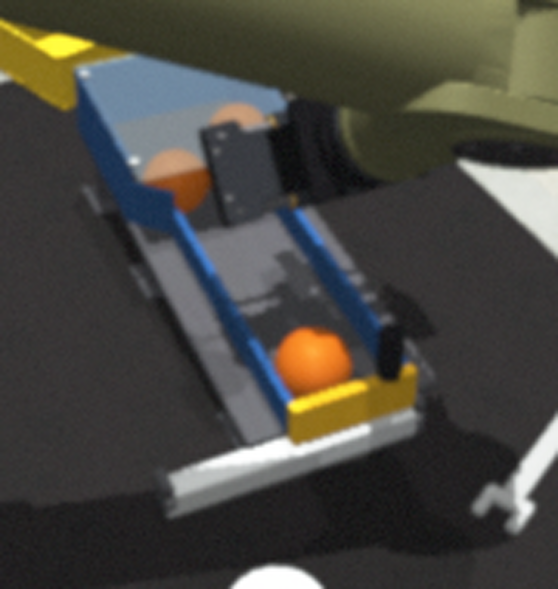

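View pics/c_top.png

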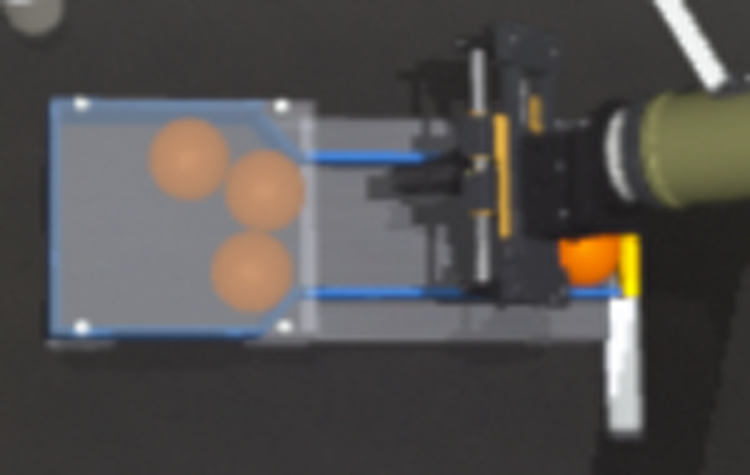

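One ball rests behind the gate. The other three have jammed again, with the pair at (265,190) and (252,272) in the top view. The -y ball sits further back and has none behind it, so I'll nudge that one.

```bash
python3 - <<'E'
from h import *
nudge(-.024,s1=.012)
manip.wait(.5); look("d"); print(manip.current_time())
E
```

```text
nudge False False [ 0.0123 -0.024   0.0249] [ 0.1 -0.6 -0.3] 14.7833
15.3833
```

View pics/d_side.png

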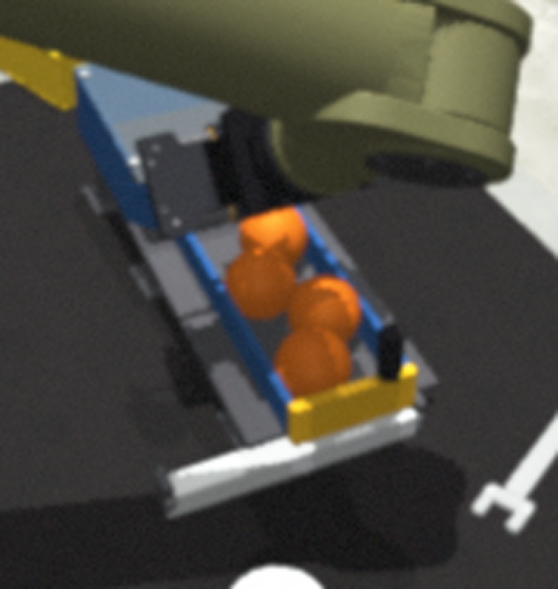

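View pics/d_top.png

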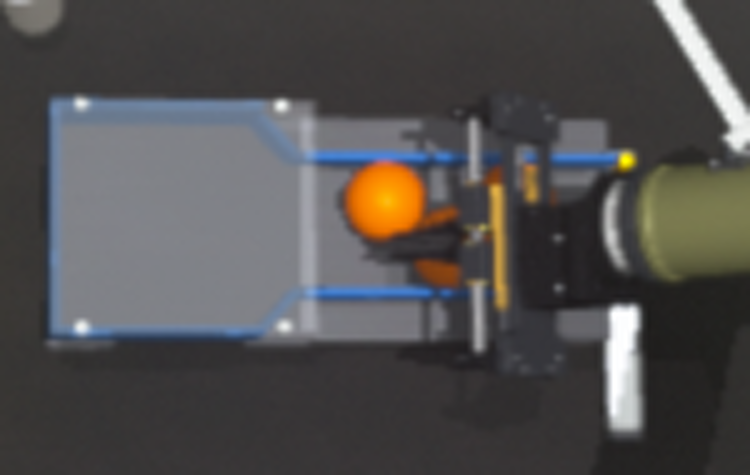

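All four balls are in the lane. I'll lift the arm clear and check that they are at rest.

```bash
python3 - <<'E'
from h import *
g=fl(manip.current_eef_pos())
manip.movel(manip.current_eef_pos()+np.array([0,0,.13]),RS,max_speed=.25)
try: manip.movel(manip.current_eef_pos()+np.array([-.2,-.0,.03]),RS,max_speed=.3)
except manip.MotionError as e: print(e)
look("e"); manip.wait(.7); look("f"); print(manip.current_time(),manip.current_wrist_force().round(2))
for k in("side","top"):
    print(k,cv2.absdiff(cv2.imread("pics/e_%s.png"%k),cv2.imread("pics/f_%s.png"%k)).max())
c=manip.read_camera("side"); save(c,"fin")
E
```

```text
17.775 [-0.74  0.44  0.42]
side 71
top 34
```

View pics/f_side.png

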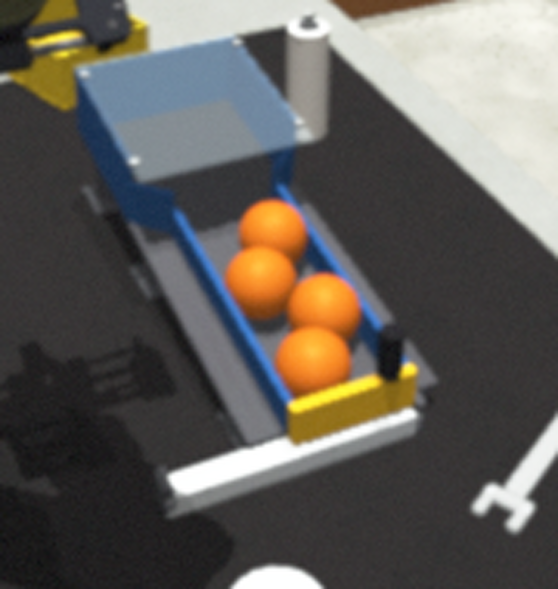

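View pics/f_top.png

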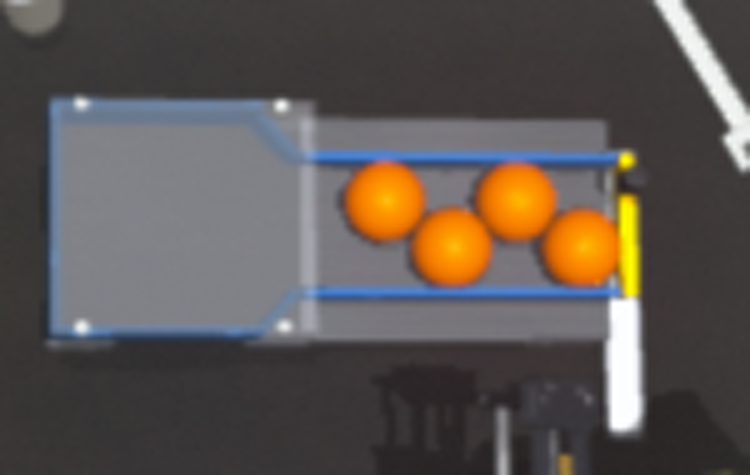

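View pics/fin.png

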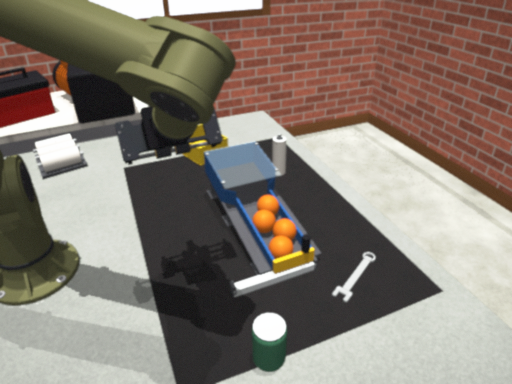

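The four balls form a zigzag behind the shut gate, and the bystanders look undisturbed. I'll check that the e/f image difference isn't in the lane, then hand in.

```bash
python3 - <<'E'
from h import *
d=cv2.absdiff(cv2.imread("pics/e_top.png"),cv2.imread("pics/f_top.png")).max(2); print("lane diff",d[150:300,300:640].max())
d=cv2.absdiff(cv2.imread("pics/e_side.png"),cv2.imread("pics/f_side.png")).max(2); print("side lane diff",d[190:440,180:420].max(), np.unravel_index(d.argmax(),d.shape))
c=manip.read_camera("top"); o=np.load("pics/top_c.npy",allow_pickle=True).item()
for t in ("roller","grease_can","parts_bin","wrench"):
    print(t,[x[0]["position"] if (x:=manip.find_in(c,t)) else None])
manip.close_job(); print(manip.current_time())
E
```

```text
lane diff 5
side lane diff 13 (np.int64(41), np.int64(30))
roller [[204.6, 145.1]]
grease_can [[373.9, 235.8]]
parts_bin [[137.1, 204.4]]
wrench [[336.1, 157.1]]
the job is handed in; nothing more can be done
the job is handed in; nothing more can be done
```

The job is done and handed in at about 18 s of the 58 s allowed. All four balls are at rest in the lane behind the shut gate.

- **Gate:** I pushed the knob with closed fingers until the gate met its stop. The final TCP y was 11 mm against the 10.5 mm expected when shut, and the pictures show the plate across the lane.
- **Jam:** I made two gentle nudges under the hood with the fingers slanted 45° to the floor. The first pushed back the ball on the +y side and let one ball down. The other three jammed again, so I pushed back the ball on the -y side and they followed.
- **Final checks:** The arm was lifted clear. Two pictures 0.7 s apart showed no change in the lane beyond image noise.
- **Bystanders:** The roller, can and bin were found within about 2 px of their starting places.
- **One check disagreed:** The finder put the wrench about 11 px from its first reading in the top view. In the side and top pictures the wrench looks where it was at the start, and the arm never went near it, so I take this as a finder error.

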